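# Find where the plating turntable rubs

### The arm

A 6-joint arm with a two-finger parallel gripper is mounted at the origin on a cart in front of the work surface, level with it; the furniture and walls round the work are solid. World frame = base frame: x ahead of the robot, y to its left, z up, the work surface at z = 0. Lengths are in mm, angles in rad, forces in N, time in s.
With the tool pointing down it reaches from about 275 to 750 mm from the base axis. Payload 10.2 kg.
Tool frame: the origin (TCP) lies at the very end of the fingers, on their centre line; the grasp point (between the pads) lies 19 mm behind it; x points along the fingers, y is the direction in which the jaws open and shut, and the axes are right-handed (so a half turn about x gives the same grasp; the last joint's range is limited). The gripper opens to 85 mm and grips with 20 to 120 N. Pads are 22 mm wide; open, the fingers measure 114 mm over their backs; the gripper's body (76 mm by 85 mm) begins 54 mm behind the grasp point. The pads swing forward as they close: fully open they stand 13 mm farther back than shut.
Start: joints at [-1.513, 0.313, 1.498, -0, 1.331, -0.223], TCP at [145.477, -504.448, 231.294] pointing down, gripper open.
Joint ranges: [-2.94, 2.94], [-0.97, 2.17], [0.19, 2.56], [-1.23, 4.37], [0.02, 3.11], [-2.88, 2.88]. Speed limits (rad/s): [2.39, 2.39, 3.01, 3.14, 3.14, 3.14].

### API

Orientations are given as a unit quaternion [w, x, y, z].
In Python, from rig import ctrl, viewer, order gives the robot as it stands. The module is installed in compiled form; this text tells all that it offers.
- The arm moves only by the tool carry_out, never from a script. Its argument "deltas" is a list of rows, each a list of 7 numbers: the gripper command: -1 is fully open, 1 is shut, values between are in proportion, then the shift along the tool's x, y, z in mm, then the turn, a rotation vector about the tool's x, y, z in degrees. A call has exactly 5 rows; each row is the pose to reach, as a shift and turn from the pose commanded when the call began, along the tool's axes at that moment; what a row does not reach only later rows make up. A row lasts 1/8 s, in which the tool goes at most 62.5 mm and 10.7 degrees, less where a joint would pass 70% of its speed; a pose out of reach is approached as far as the arm can. A call with a gripper value outside its range is refused whole. The fingers move at their own pace and stop on an object; "newtons" is the grip in N (left out, the last holds). Time passes only in rows, so rows that repeat a pose let the fingers close, or fill a call up. It gives the time, the measured TCP pose, the force and the opening at its end, in the units of the state.
- ctrl.sense(): the state, without advancing time (a new reading comes with each control period).
- viewer.capture(name): name is "scene" or "top" or "wrist"; returns the picture (480x640x3 uint8, red, green, blue); there is no depth.
- viewer.calibration(name): a dict with "fx", "fy", "cx", "cy" (pixels), "xyz" and "attitude" of the camera in the world; the wrist camera has in their place "T_tool_cam" (4x4, takes a point from camera to tool coordinates, whose origin is the TCP and whose axes are the tool frame's). Camera axes: x right, y down, z forward; pixel columns grow to the right and rows downward; lengths in mm; the calibration is good to about 2 mm. The wrist camera is an equidistant fisheye: a pixel r from the principal point sees the ray r / f radians off the axis. A picture is of the moment at which its call begins: read the wrist's pose just before it. calibration takes no time and is no camera call.
- order.finish_job(): hands the job in, once; it reports no verdict.
The state is a dict: "time_s": time; "joints": joint angles; "dq": joint speeds; "tau": joint torques, N m; "eef_pos": TCP position; "ee_rot": TCP orientation; "force": force on the tool from outside, world axes, zero at the start; "wrist_torque": the same for the moment, N m; "grip_width": opening from 0.0 (shut) to 1.0 (fully open).
Only numpy, scipy, OpenCV 4.12 (cv2) and the standard library are available. Lean on these libraries where they do the work, as an engineer would, in place of code of your own. Each camera call takes 0.05 s, during which the arm holds its last target. There are 200 camera calls.

### The job

The larger of the two hand turntables rubs at one place in its turn. Take it by its finger knob and turn it slowly clockwise, seen from above, until you feel the drag rise clearly (it comes within the next half turn), then let go and leave it standing there, rubbing, so that the spot can be dressed. Leave the small turntable and the open dish of soil alone.

Things in the scene. Friction and masses are not known exactly. Their poses are not given: they have to be found in the camera images.
- turntable_disc: Aluminium disc of the larger turntable, 150 mm across, 12 mm thick, on a fixed grey foot. Origin: centre of its top, on the vertical hinge axis, 42 mm above the worktop; z up, x towards its knob. Runs free (0.5 N at the knob) but for one hidden place, beginning 0.3 to 1.9 rad clockwise ahead, where the drag at the knob rises to 8 to 18 N for about half a radian. It stays where left.
- turntable_knob (a point): Grip centre of the larger turntable's black finger knob: an upright round sleeve 16 mm across, from 6 to 50 mm above the disc, 56 mm from the hinge axis; this point is 26 mm above the disc. The sleeve spins freely, so the gripper may keep its direction while the knob goes round; its foot also slides up to 7 mm in or out in a radial slot, sprung to the middle (150 N/m).
- small_turntable_disc (a joint): Turn of the small turntable beside the larger one, rad, clockwise from above positive, 0 at the start. Its disc is 96 mm across; its knob is 10 mm across, 34 mm from the axis, top 72 mm above the worktop. To be left alone.
- petri_dish_1: Loose open glass dish with dark soil, 69 mm across and 15 mm high, on the worktop to the left; origin at the centre of its underside. To be left alone.

How it is judged:
By the outcome, as a careful person would: the job done as asked, in the order asked, and still so for the second after the job is handed in, with the robot touching nothing.
It also fails if it takes over 40 s, if anything falls off the work surface, if the arm or the gripper's body presses on something with over 40 N, if the wrist force passes 120 N, or if a joint passes its speed limit or range.

## Working session

There is one attempt and no reset: what is moved stays moved. The work goes in short steps, Python scripts to look and compute and a tool call to move; the robot and the scene stay as the last step left them, time stands still between calls to the robot, and variables do not carry over. Pictures are saved under pics/ and viewed, about 8 in all and at most 12, crops included, and the job is handed in when it is done.

Besides the shell and the picture viewer there is one more tool, called after "Emit:" by a JSON object that holds its "api" and its "payload". carry_out: Moves the arm, as the interface text tells. Its arguments: {"type":"object","properties":{"deltas":{"type":"array"},"newtons":{"type":"number"}},"required":["deltas"]}

```bash
mkdir -p pics
python3 - <<'E'
from rig import ctrl, viewer
import cv2, numpy as np
ims=[]
for n in("scene","top"):
    im=viewer.capture(n); cv2.imwrite(f"pics/{n}0.png",im[...,::-1]); c=viewer.calibration(n); print(n,c)
print(viewer.calibration("wrist"))
s=ctrl.sense(); print(s)
E
```

```text
scene {'fx': 545.4885645181166, 'fy': 545.4885645181166, 'cx': 320.05146245500646, 'cy': 238.1102472129098, 'xyz': array([186.95541899, 594.06559494, 761.10480465]), 'attitude': array([ 0.09365825, -0.25379904,  0.89828369, -0.34626665])}
top {'fx': 485.3658464420977, 'fy': 485.3658464420977, 'cx': 323.09868167942255, 'cy': 235.51244639191688, 'xyz': array([322.7743771 ,  78.89473087, 916.27324799]), 'attitude': array([ 0.07745717, -0.68736686,  0.71786311, -0.07873849])}
{'fx': 371.64829954431775, 'fy': 371.64829954431775, 'cx': 322.27633406350344, 'cy': 249.43466975219044, 'T_tool_cam': array([[-5.06183034e-04, -2.98219760e-01,  9.54497102e-01,
        -1.41787955e+02],
       [ 9.99999849e-01, -3.55942058e-04,  4.19104470e-04,
        -1.26214050e+00],
       [ 2.14760428e-04,  9.54497170e-01,  2.98219896e-01,
        -7.62213481e+01],
       [ 0.00000000e+00,  0.00000000e+00,  0.00000000e+00,
         1.00000000e+00]])}
{'time_s': 0.1, 'joints': array([-1.51339786e+00,  3.13375543e-01,  1.49835108e+00,  1.84875895e-05,
        1.33100814e+00, -2.23379478e-01]), 'dq': array([ 0.00037589, -0.00217178, -0.00159332, -0.00102804,  0.00104866,
        0.001364  ]), 'tau': array([ 2.21967945e-03, -4.12905049e+01, -2.60142070e+01, -2.28365907e-04,
        3.03128079e-03, -9.94699064e-06]), 'eef_pos': array([ 145.46897928, -504.20717017,  230.80555216]), 'ee_rot': array([ 0.09854079,  0.70018992,  0.09934455, -0.70011032]), 'force': array([-0.72242964,  0.39686067, -0.09225869]), 'wrist_torque': array([-0.00429371,  0.037248  ,  0.01196069]), 'grip_width': 0.9983912128271251}
```

View pics/top0.png

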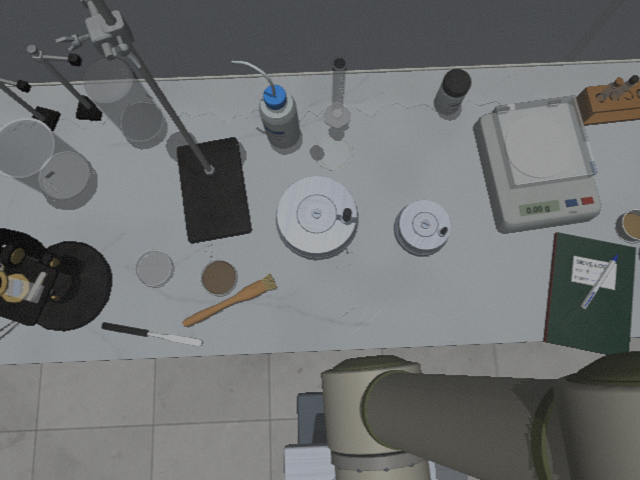

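View pics/scene0.png

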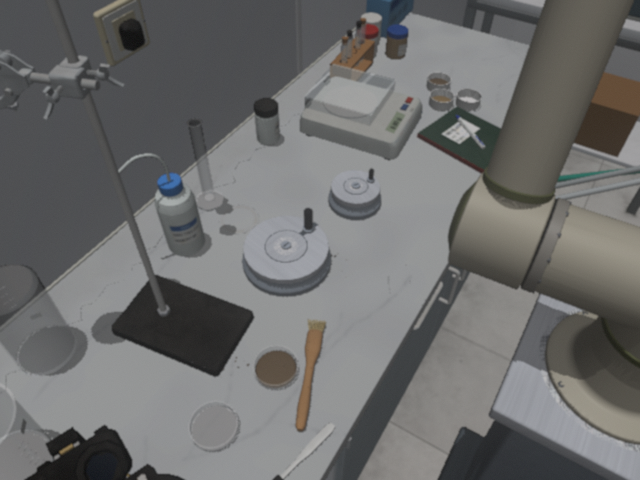

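Top view: large disc centre is near (317,217) with its knob at (347,215). The small turntable is near (425,226) with its knob at (444,231), and the soil dish is at (219,277). Next I measure these with masks and ray casts.

```bash
cat > h.py <<'E'
import numpy as np, cv2
from scipy.spatial.transform import Rotation as R
from rig import ctrl, viewer
def rot(q): return R.from_quat(q,scalar_first=True).as_matrix()
def ray(n,p):
    c=viewer.calibration(n); d=np.array([(p[0]-c['cx'])/c['fx'],(p[1]-c['cy'])/c['fy'],1.])
    return np.array(c['xyz']),rot(c['attitude'])@d
def onz(n,p,z):
    o,d=ray(n,p); return o+d*(z-o[2])/d[2]
def proj(n,P):
    c=viewer.calibration(n); q=rot(c['attitude']).T@(np.asarray(P)-c['xyz']); return q[:2]/q[2]*c['fx']+[c['cx'],c['cy']]
E
python3 - <<'E'
from h import *
t=cv2.imread('pics/top0.png'); s=cv2.imread('pics/scene0.png')
def dark(im,x0,y0,x1,y1):
    m=(im[y0:y1,x0:x1].max(2)<70).astype(np.uint8); n,l,st,ce=cv2.connectedComponentsWithStats(m)
    for i in range(1,n):
        if st[i,4]>15: print('dark',st[i]+[x0,y0,0,0,0],ce[i]+[x0,y0])
dark(t,325,195,360,235); dark(s,295,200,320,235)
g=cv2.GaussianBlur(cv2.cvtColor(t,cv2.COLOR_BGR2GRAY),(3,3),0)
c=cv2.HoughCircles(g[165:270,265:370],cv2.HOUGH_GRADIENT,1.,20,param1=80,param2=15,minRadius=34,maxRadius=46); print(c[0][:3]+[265,165,0])
c=c[0][0]+[265,165,0]
C=onz('top',c[:2],42); print('C',C,'r',c[2]*(916-42)/485)
print('proj C in scene',proj('scene',C))
T=rot(ctrl.sense()['ee_rot']); print(T.round(3))
a=cv2.resize(t[165:270,265:460],None,fx=4,fy=4,interpolation=2)
b=cv2.resize(s[160:300,235:390],None,fx=4,fy=4,interpolation=2)
cv2.imwrite('pics/a.png',a); cv2.imwrite('pics/b.png',b)
E
```

```text
dark [343 209   8  13  85] [346.56470588 214.69411765]
dark [305 209   8  20 138] [308.07971014 218.80434783]
[[316.5        217.5         41.29999924]]
C [554.31537233  83.80712466  42.        ] r 74.42515326431118
proj C in scene [289.60468726 247.08930481]
[[-0.     0.277 -0.961]
 [ 0.001 -0.961 -0.277]
 [-1.    -0.001 -0.   ]]
```

View pics/a.png

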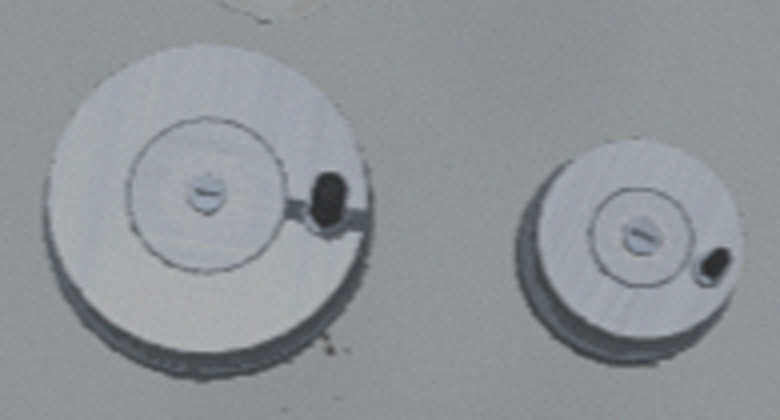

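View pics/b.png

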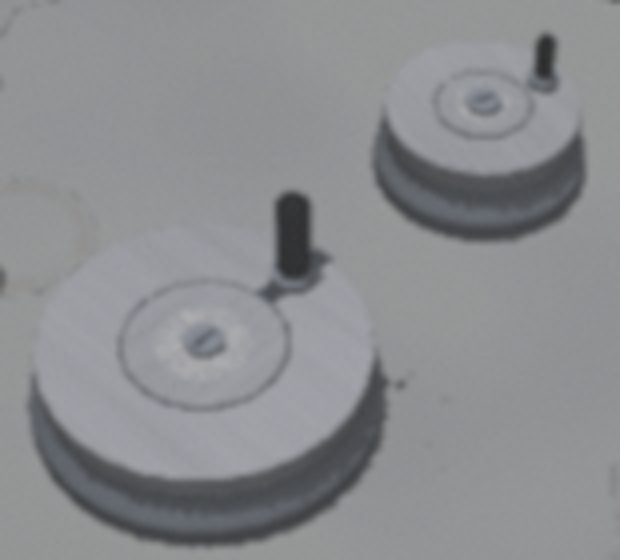

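Both views show the screw at the hub, top (316.8,213.3) and scene (286,245.3), and the knob sleeve mid-height at top (346.6,214.7) and scene (308.1,218.8). I triangulate both points.

Run:
```python
from h import *
def tri(a,b):
    o1,d1=ray('top',a);o2,d2=ray('scene',b)
    k=np.linalg.lstsq(np.c_[d1,-d2],o2-o1,rcond=None)[0]; p=o1+k[0]*d1;q=o2+k[1]*d2
    return (p+q)/2,np.linalg.norm(p-q)
C,e=tri((316.75,213.25),(286,245.25)); print('hub',C,e)
K,e=tri((346.56,214.69),(308.08,218.8)); print('knob',K,e)
print('planes hub',onz('top',(316.75,213.25),44),onz('scene',(286,245.25),44),'disc',onz('top',(317.2,214.7),42))
print('planes knob',onz('top',(346.56,214.69),70),onz('scene',(308.08,218.8),70))
S,e=tri((265+641/4,165+237/4),(235+484/4,160+102/4)); print('small',S,e)
s=tri((265+715/4,165+262/4),(235+544/4,160+60/4)); print('small knob',s)
print('r',np.linalg.norm((K-C)[:2]),'ang',np.degrees(np.arctan2(*(K-C)[1::-1])))
```

```text
hub [562.60589777  82.98143102  41.15778214] 0.22185994985358717
knob [550.46789202  29.06301536  67.12063483] 0.12830452601191425
planes hub [561.93572037  83.00329677  44.        ] [561.00732798  84.98389723  44.        ] disc [559.64969232  82.28703282  42.        ]
planes knob [549.75869598  29.25106665  70.        ] [548.89309239  31.39922176  70.        ]
small [ 532.68189137 -117.33334555   41.41014865] 0.002824565460618968
small knob (array([ 516.55591567, -147.25634308,   53.59877299]), np.float64(0.019258669194294233))
r 55.26777299042601 ang -102.68681829967868
```

Hub (562,83) and knob (550,29) give a radius of 55.3 mm at z = 67, which matches the sizes given. The present jaw direction also suits the clockwise path, so I keep it and move above the knob.

Emit:
{"api": "carry_out", "payload": {"deltas": [[-1, 0, -36, -48, 0, 0, 0], [-1, 0, -72, -96, 0, 0, 0], [-1, 0, -108, -145, 0, 0, 0], [-1, 0, -144, -193, 0, 0, 0], [-1, 0, -180, -241, 0, 0, 0]], "newtons": 60}}

```text
time_s: 0.72
eef_pos: [327.9, -263.0, 231.2]
ee_rot: [0.099, 0.7, 0.099, -0.7]
force: [0.9, -0.0, 0.3]
grip_width: 1.0
```

Emit:
{"api": "carry_out", "payload": {"deltas": [[-1, 0, -36, -48, 0, 0, 0], [-1, 0, -72, -96, 0, 0, 0], [-1, 0, -108, -145, 0, 0, 0], [-1, 0, -144, -193, 0, 0, 0], [-1, 0, -180, -241, 0, 0, 0]]}}

```text
time_s: 1.35
eef_pos: [509.7, -23.1, 231.2]
ee_rot: [-0.099, -0.7, -0.099, 0.7]
force: [0.7, -1.4, -0.1]
grip_width: 1.001
```

Emit:
{"api": "carry_out", "payload": {"deltas": [[-1, 0, -20, -27, 0, 0, 0], [-1, 0, -40, -54, 0, 0, 0], [-1, 40, -40, -54, 0, 0, 0], [-1, 90, -40, -54, 0, 0, 0], [-1, 90, -40, -54, 0, 0, 0]]}}

```text
time_s: 1.98
eef_pos: [547.8, 28.7, 138.4]
ee_rot: [-0.098, -0.698, -0.1, 0.703]
force: [0.5, 0.2, 2.1]
grip_width: 1.001
```

Run:
```python
from h import *
s=ctrl.sense(); print(s['time_s'],s['eef_pos'],s['force'],rot(s['ee_rot']).round(3).tolist(),s['dq'].round(3))
im=viewer.capture('wrist'); cv2.imwrite('pics/w1.png',im[...,::-1])
c=viewer.calibration('wrist'); T=c['T_tool_cam']
def wp(P):
    q=rot(s['ee_rot']).T@(np.array(P)-s['eef_pos']); q=T[:3,:3].T@(q-T[:3,3])
    th=np.arctan2(np.hypot(*q[:2]),q[2]); return q[:2]/np.hypot(*q[:2])*th*c['fx']+[c['cx'],c['cy']]
print('pred knob top',wp([550,29,92]),'foot',wp([550,29,48]),'hub',wp([562,83,43]))
```

```text
1.975 [547.78183945  28.73123864 138.43776222] [0.49326487 0.17212251 2.09929305] [[-0.007, 0.277, -0.961], [0.001, -0.961, -0.277], [-1.0, -0.003, 0.007]] [-0.002 -0.065 -0.095  0.     0.048  0.001]
pred knob top [325.37950144 275.60900943] foot [325.02803478 250.68748617] hub [251.14948462 209.92591277]
```

View pics/w1.png

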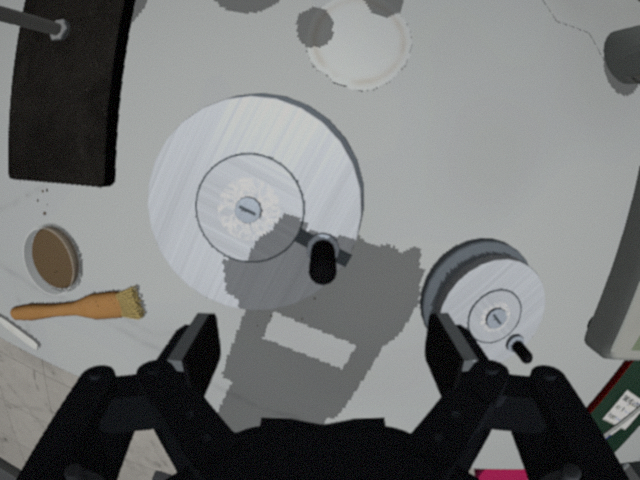

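The wrist view shows the knob top at (322,273) and the hub at (248,209). Predicted positions were (325,276) and (251,210), so they agree within about 1.5 mm. Now I go down and close.

Emit:
{"api": "carry_out", "payload": {"deltas": [[-1, 30, -1, 0, 0, 0, 0], [-1, 60, -1, 0, 0, 0, 0], [-1, 85, -1, 0, 0, 0, 0], [-1, 89, -1, 0, 0, 0, 0], [-1, 89, -1, 0, 0, 0, 0]]}}

```text
time_s: 2.65
eef_pos: [550.5, 29.2, 54.2]
ee_rot: [0.099, 0.701, 0.099, -0.699]
force: [-0.1, 0.3, -0.1]
grip_width: 0.999
```

Emit:
{"api": "carry_out", "payload": {"deltas": [[0.3, 0, 0, 0, 0, 0, 0], [0.6, 0, 0, 0, 0, 0, 0], [1, 0, 0, 0, 0, 0, 0], [1, 0, 0, 0, 0, 0, 0], [1, 0, 0, 0, 0, 0, 0]], "newtons": 60}}

```text
time_s: 3.28
eef_pos: [549.5, 29.4, 52.6]
ee_rot: [0.099, 0.7, 0.099, -0.7]
force: [-0.4, 0.4, 2.8]
grip_width: 0.174
```

Run:
```python
from h import *
s=ctrl.sense(); print(s['time_s'],s['eef_pos'],s['force'],s['wrist_torque'],s['grip_width'])
# path: knob at angle a0-k*da; displacements in tool y,z (mm) from start
H=np.array([562,83.]);a0=np.radians(-102.7);r=56
Y=np.array([.277,-.961]);Z=np.array([-.961,-.277])
f=lambda d:np.array([np.cos(a0-np.radians(d)),np.sin(a0-np.radians(d))])*r
for d in range(0,150,6):
    v=f(d)-f(0); print(d,(v@Y).round(1),(v@Z).round(1),end=' | ')
```

```text
3.275 [549.52588895  29.39239267  52.57525402] [-0.43522465  0.41603866  2.83689966] [0.04244792 0.03598331 0.00117947] 0.1735100184872754
0 0.0 0.0 | 6 -3.1 5.0 | 12 -6.7 9.6 | 18 -10.7 13.8 | 24 -15.2 17.6 | 30 -20.1 20.9 | 36 -25.2 23.7 | 42 -30.7 25.9 | 48 -36.3 27.6 | 54 -42.0 28.6 | 60 -47.9 29.0 | 66 -53.8 28.8 | 72 -59.6 28.1 | 78 -65.3 26.7 | 84 -70.8 24.7 | 90 -76.1 22.1 | 96 -81.0 19.0 | 102 -85.7 15.4 | 108 -89.9 11.4 | 114 -93.7 6.9 | 120 -97.0 2.1 | 126 -99.8 -3.1 | 132 -102.0 -8.5 | 138 -103.6 -14.2 | 144 -104.7 -19.9 |
```

Gripped: opening 14.8 mm, light forces. I start turning clockwise, 6° per call after the first 12°.

Emit:
{"api": "carry_out", "payload": {"deltas": [[1, 0, -1.5, 2.5, 0, 0, 0], [1, 0, -3.1, 5.0, 0, 0, 0], [1, 0, -4.9, 7.4, 0, 0, 0], [1, 0, -6.7, 9.6, 0, 0, 0], [1, 0, -6.7, 9.6, 0, 0, 0]]}}

```text
time_s: 3.9
eef_pos: [538.0, 33.3, 52.5]
ee_rot: [-0.099, -0.7, -0.099, 0.7]
force: [-1.4, 0.3, 5.5]
grip_width: 0.17
```

Emit:
{"api": "carry_out", "payload": {"deltas": [[1, 0, -1.0, 1.0, 0, 0, 0], [1, 0, -2.0, 2.1, 0, 0, 0], [1, 0, -3.0, 3.2, 0, 0, 0], [1, 0, -4.0, 4.2, 0, 0, 0], [1, 0, -4.0, 4.2, 0, 0, 0]]}}

```text
time_s: 4.53
eef_pos: [533.0, 36.0, 52.5]
ee_rot: [0.099, 0.7, 0.099, -0.7]
force: [-0.1, -0.3, 6.1]
grip_width: 0.17
```

Emit:
{"api": "carry_out", "payload": {"deltas": [[1, 0, -1.1, 1.0, 0, 0, 0], [1, 0, -2.2, 2.0, 0, 0, 0], [1, 0, -3.4, 2.9, 0, 0, 0], [1, 0, -4.5, 3.8, 0, 0, 0], [1, 0, -4.5, 3.8, 0, 0, 0]]}}

```text
time_s: 5.15
eef_pos: [528.1, 39.3, 52.5]
ee_rot: [0.099, 0.7, 0.099, -0.7]
force: [0.7, 0.3, 6.8]
grip_width: 0.174
```

Emit:
{"api": "carry_out", "payload": {"deltas": [[1, 0, -1.2, 0.9, 0, 0, 0], [1, 0, -2.4, 1.7, 0, 0, 0], [1, 0, -3.6, 2.5, 0, 0, 0], [1, 0, -4.9, 3.3, 0, 0, 0], [1, 0, -4.9, 3.3, 0, 0, 0]]}}

```text
time_s: 5.78
eef_pos: [523.6, 43.0, 52.5]
ee_rot: [0.099, 0.7, 0.099, -0.7]
force: [-1.7, 0.0, 6.6]
grip_width: 0.171
```

Emit:
{"api": "carry_out", "payload": {"deltas": [[1, 0, -1.2, 0.7, 0, 0, 0], [1, 0, -2.5, 1.4, 0, 0, 0], [1, 0, -3.8, 2.1, 0, 0, 0], [1, 0, -5.1, 2.8, 0, 0, 0], [1, 0, -5.1, 2.8, 0, 0, 0]]}}

```text
time_s: 6.4
eef_pos: [519.5, 47.2, 52.5]
ee_rot: [0.099, 0.7, 0.099, -0.7]
force: [-0.6, 0.4, 5.0]
grip_width: 0.175
```

Emit:
{"api": "carry_out", "payload": {"deltas": [[1, 0, -1.1, 0.4, 0, 0, 0], [1, 0, -2.2, 0.9, 0, 0, 0], [1, 0, -3.3, 1.4, 0, 0, 0], [1, 0, -4.4, 1.8, 0, 0, 0], [1, 0, -5.5, 2.2, 0, 0, 0]]}}

```text
time_s: 7.02
eef_pos: [516.0, 51.7, 52.5]
ee_rot: [0.099, 0.7, 0.099, -0.7]
force: [1.7, -0.6, 5.7]
grip_width: 0.168
```

Emit:
{"api": "carry_out", "payload": {"deltas": [[1, 0, -1.1, 0.3, 0, 0, 0], [1, 0, -2.2, 0.7, 0, 0, 0], [1, 0, -3.3, 1.1, 0, 0, 0], [1, 0, -4.5, 1.4, 0, 0, 0], [1, 0, -5.6, 1.7, 0, 0, 0]]}}

```text
time_s: 7.65
eef_pos: [512.8, 56.7, 52.5]
ee_rot: [0.099, 0.7, 0.099, -0.7]
force: [-0.3, -0.6, 5.3]
grip_width: 0.17
```

48° so far and the drag is still low.

Emit:
{"api": "carry_out", "payload": {"deltas": [[1, 0, -1.1, 0.2, 0, 0, 0], [1, 0, -2.2, 0.4, 0, 0, 0], [1, 0, -3.4, 0.6, 0, 0, 0], [1, 0, -4.5, 0.8, 0, 0, 0], [1, 0, -5.7, 1.0, 0, 0, 0]]}}

```text
time_s: 8.28
eef_pos: [510.3, 61.8, 52.5]
ee_rot: [0.099, 0.7, 0.099, -0.7]
force: [0.8, -0.5, 6.4]
grip_width: 0.174
```

Emit:
{"api": "carry_out", "payload": {"deltas": [[1, 0, -1.2, 0.1, 0, 0, 0], [1, 0, -2.4, 0.2, 0, 0, 0], [1, 0, -3.5, 0.3, 0, 0, 0], [1, 0, -4.7, 0.4, 0, 0, 0], [1, 0, -5.9, 0.4, 0, 0, 0]]}}

```text
time_s: 8.9
eef_pos: [508.2, 67.4, 52.5]
ee_rot: [0.099, 0.7, 0.099, -0.7]
force: [-0.3, -1.0, 5.3]
grip_width: 0.172
```

Emit:
{"api": "carry_out", "payload": {"deltas": [[1, 0, -1.2, 0.0, 0, 0, 0], [1, 0, -2.4, 0.0, 0, 0, 0], [1, 0, -3.5, 0.0, 0, 0, 0], [1, 0, -4.7, -0.1, 0, 0, 0], [1, 0, -5.9, -0.2, 0, 0, 0]]}}

```text
time_s: 9.52
eef_pos: [506.7, 73.1, 52.5]
ee_rot: [0.099, 0.7, 0.099, -0.7]
force: [0.6, -0.7, 5.9]
grip_width: 0.168
```

Emit:
{"api": "carry_out", "payload": {"deltas": [[1, 0, -1.2, -0.1, 0, 0, 0], [1, 0, -2.3, -0.2, 0, 0, 0], [1, 0, -3.5, -0.4, 0, 0, 0], [1, 0, -4.6, -0.5, 0, 0, 0], [1, 0, -5.8, -0.7, 0, 0, 0]]}}

```text
time_s: 10.15
eef_pos: [505.8, 78.9, 52.5]
ee_rot: [0.099, 0.7, 0.099, -0.7]
force: [1.2, -0.2, 5.8]
grip_width: 0.169
```

72°; continuing.

Emit:
{"api": "carry_out", "payload": {"deltas": [[1, 0, -1.1, -0.2, 0, 0, 0], [1, 0, -2.3, -0.5, 0, 0, 0], [1, 0, -3.4, -0.8, 0, 0, 0], [1, 0, -4.6, -1.1, 0, 0, 0], [1, 0, -5.7, -1.4, 0, 0, 0]]}}

```text
time_s: 10.78
eef_pos: [505.6, 84.8, 52.5]
ee_rot: [0.099, 0.7, 0.099, -0.7]
force: [0.4, 0.3, 6.8]
grip_width: 0.173
```

Emit:
{"api": "carry_out", "payload": {"deltas": [[1, 0, -1.1, -0.4, 0, 0, 0], [1, 0, -2.2, -0.8, 0, 0, 0], [1, 0, -3.3, -1.2, 0, 0, 0], [1, 0, -4.4, -1.6, 0, 0, 0], [1, 0, -5.5, -2.0, 0, 0, 0]]}}

```text
time_s: 11.4
eef_pos: [506.0, 89.5, 52.5]
ee_rot: [-0.1, -0.7, -0.098, 0.7]
force: [-0.7, -8.9, 6.1]
grip_width: 0.172
```

The drag jumped to 9 N opposing the motion. I go about 5° further to confirm it and stand clearly inside the spot.

Emit:
{"api": "carry_out", "payload": {"deltas": [[1, 0, -1.0, -0.4, 0, 0, 0], [1, 0, -2.0, -0.9, 0, 0, 0], [1, 0, -3.0, -1.4, 0, 0, 0], [1, 0, -4.0, -1.9, 0, 0, 0], [1, 0, -4.5, -2.2, 0, 0, 0]]}}

```text
time_s: 12.02
eef_pos: [506.7, 94.0, 52.5]
ee_rot: [-0.1, -0.7, -0.098, 0.7]
force: [-1.1, -9.8, 7.1]
grip_width: 0.168
```

The 10 N drag holds steady, so the knob is in the rubbing spot. Release and lift straight up.

Emit:
{"api": "carry_out", "payload": {"deltas": [[0.6, 0, 0, 0, 0, 0, 0], [0.2, 0, 0, 0, 0, 0, 0], [-0.2, 0, 0, 0, 0, 0, 0], [-0.5, 0, 0, 0, 0, 0, 0], [-0.5, 0, 0, 0, 0, 0, 0]]}}

```text
time_s: 12.65
eef_pos: [506.8, 95.6, 52.2]
ee_rot: [-0.099, -0.7, -0.099, 0.7]
force: [-0.4, 0.5, 0.1]
grip_width: 0.75
```

Emit:
{"api": "carry_out", "payload": {"deltas": [[-0.5, -15, 0, 0, 0, 0, 0], [-0.5, -40, 0, 0, 0, 0, 0], [-0.5, -80, 0, 0, 0, 0, 0], [-0.5, -120, 0, 0, 0, 0, 0], [-0.5, -120, 0, 0, 0, 0, 0]]}}

```text
time_s: 13.28
eef_pos: [508.2, 95.5, 176.0]
ee_rot: [0.099, 0.703, 0.099, -0.698]
force: [0.7, -0.4, -0.6]
grip_width: 0.746
```

Run:
```python
from h import *
s=ctrl.sense(); print(s['time_s'],s['eef_pos'],s['force'],s['grip_width'])
im=viewer.capture('wrist'); sc=viewer.capture('scene')
cv2.imwrite('pics/w2.png',np.hstack([cv2.resize(im,(400,300)),cv2.resize(sc,(400,300))])[...,::-1])
print('expected knob mid in scene', proj('scene',[507.5,94,70]), 'small knob diff', [cv2.absdiff(sc[...,::-1],cv2.imread('pics/scene0.png'))[y:y+60,x:x+60].mean() for x,y in((325,160),(250,340))])
```

```text
13.275 [508.22147119  95.52096085 176.00593286] [ 0.71367146 -0.4011636  -0.59674487] 0.7463005896771859
expected knob mid in scene [309.05508686 251.10143058] small knob diff [np.float64(10.552685185185185), np.float64(10.63351851851852)]
```

View pics/w2.png

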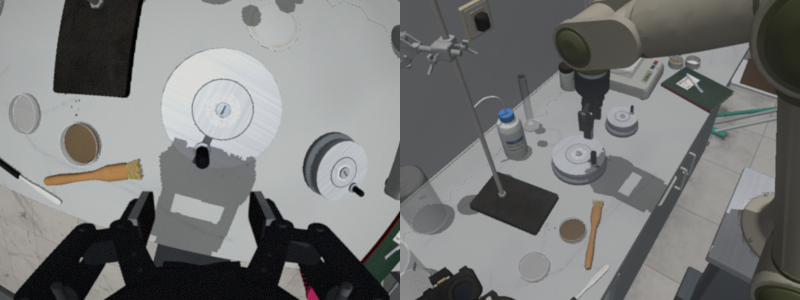

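The wrist view (left half) has the knob at (203,156), and the scene view has it at about (312,251) full-size against (309,251) predicted. So the disc stayed where I released it. The dish and small turntable look unmoved, and the gripper is clear.

```bash
python3 -c "
from rig import order; print(order.finish_job())"
```

```text
the job is handed in; nothing more can be done
None
```

I turned the larger turntable clockwise by its finger knob until the drag rose clearly, then let go and left it standing in the rubbing spot. The job is handed in; it took about 13 s of the 40 s allowed.

- **Drag:** it stayed under about 2 N up to roughly 78°. It jumped to about 9 N near 82°, and I went about 5° further, where it held at about 10 N.
- **After release:** the wrist force was back near zero. The scene camera showed the knob within about 3 pixels of where I let it go, so the disc did not spring back.
- **Left alone:** the small turntable and the soil dish look unmoved by eye. My image-difference check on them was inconclusive, because it read about 10.5 grey levels for both; I put that down to changed lighting and shadow but did not confirm it.
- **Gripper:** about 120 mm above its working height, touching nothing.

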